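# Shut and lock the filter cover of the bench fume extractor

### The job

The filter cover of the bench fume extractor stands open. With the fingertips push the cover down until it is fully shut, then set the fingertips in the wide slot of its round turn-fastener and turn it clockwise (seen from above) a quarter turn to its stop, so that the cover is locked. Do not open the cover any wider, and leave the loose things around it where they are.

Things in the scene. Friction and masses are not known exactly. Their poses are not given: they have to be found in the camera images.
- fume_unit: fume extractor, a light blue-grey steel box fixed to the bench: 270 mm deep (x), 380 wide (y), 150 tall; origin on the bench at the centre of its footprint, x from its front (louvres, gauge; faces the robot) to its back, y left. Filter bay open on top, cover hinged along the back edge. Left of the cover a fixed deck strip 90 mm wide, 150 high; a round hood sticks out 144 mm on the right
- hinge (a point): middle of the cover's hinge line, at the top of the box's back wall, 150 mm above the bench: 135 mm behind (+x) and 45 mm right (-y) of the box's origin; axes as the box's
- cover (a joint): opening angle of the cover in rad: 0 = fully shut; starts between 0.35 and 0.7. A flat aluminium plate reaching 270 mm forward from the hinge line, 278 wide, 10 thick; when shut its underside is 150 mm and its top face 160 mm above the bench. A stiff hinge holds it wherever it is left; under 5 N straight down on its front half shuts it, and it stays shut
- cover_face (a point): centre of the cover's top face (135 mm in front of the hinge); axes tilt with the cover: x towards the hinge, y left, z out of the top face. Left and right of the fastener's bezel the face is clear, flat but for ribs 2 mm high
- latch (a joint): angle of the turn-fastener in rad: 0 = unlocked, grows turning clockwise seen from above, 1.571 = locked, at a stop; starts between 0 and 0.25. Turns stiffly (0.2 N m), stays where left. A cam tongue under the cover turns with it and hooks under the flange of the box's front wall; if turned out while the cover is open, the cover cannot shut
- slot (a point): mouth of the fastener's slot, on the turn axis, 60 mm behind the cover's front edge at mid-width, 176 mm above the bench when shut. Black round head 82 mm across (slot floor bare steel), flush in a fixed steel bezel (100 mm across, 16 high). Slot across the whole head: 28 wide, 75 long, 14 deep. Axes turn with the head: y along the slot, z up. At 0 the slot is parallel to the cover's front edge, locked square to it
- pliers: long-nose pliers with grey handles, lying flat, 190 mm long; origin under the pivot (leave alone)
- wire_brush: wire hand brush lying flat; origin under its middle (leave alone)
- flux_jar: jar, 72 mm across, 85 mm tall; origin at the centre of its foot (leave alone)
- kiln_plug: pale ceramic kiln plug, a disc 90 mm across with a knob, 50 mm tall; origin at the centre of its foot (leave alone)
- pickle_dish: white ceramic bowl, 90 mm across, 35 mm tall; origin at the centre of its foot (leave alone)
- brick_offcut: fire-brick offcut, 110 x 70 x 32 mm; origin at the centre of its foot (leave alone)
- pipe_union: brass pipe union, 32 mm across, 32 mm tall, standing on the narrow deck of the fume unit beside the cover; origin at the centre of its foot (leave alone)

How it is judged:
By the outcome, as a careful person would: the job done as asked, in the order asked, and still so for the second after the job is handed in, with the robot touching nothing.
It also fails if it takes over 48 s, if anything falls off the work surface, if the arm or the gripper's body presses on something with over 40 N, if the wrist force passes 120 N, or if a joint passes its speed limit or range.

### The arm

A 7-joint arm with a two-finger parallel gripper is mounted at the origin on the work surface. World frame = base frame: x ahead of the robot, y to its left, z up, the work surface at z = 0. Lengths are in m, angles in rad, forces in N, time in s.
With the tool pointing down it reaches from about 0.4 to 0.85 m from the base axis. Payload 10.4 kg.
Tool frame: the origin (TCP) lies on the centre line of the jaws, within the pads' length; the fingertips stand 14 mm ahead of it and the grasp point (between the pads) lies 5 mm behind it (manip.tip_reach is the distance from the TCP to the fingertips, in m); z points along the fingers, y is the line along which they close (so a half turn about z gives the same grasp; the last joint's range is limited). The gripper opens to 85 mm and grips with 20 to 120 N. Pads are 22 mm wide; open, the fingers measure 114 mm over their backs; the gripper's body (76 mm by 85 mm) begins 54 mm behind the grasp point. The pads swing forward as they close: fully open they stand 13 mm farther back than shut.
Start: joints at [-1.179, 0.332, -0.065, 1.46, 0.022, 1.35, -0.088], TCP at [0.252, 0.572, 0.207] pointing down, gripper open.
Joint ranges: [-2.6, 2.6], [-0.5, 2.12], [-1.47, 1.34], [0.16, 2.42], [-1.27, 4.41], [0.06, 2.06], [-2.6, 2.6]. Speed limits (rad/s): [2.22, 2.22, 2.79, 2.79, 3.14, 3.14, 3.14].

### API

Orientations are given as a unit quaternion [x, y, z, w].
In Python, from workcell import manip gives the robot as it stands.
- The arm moves only by the shell command python3 -m pendant 'ROWS' [FORCE]. ROWS is JSON, a list of rows, each a list of 7 numbers: the shift along the tool's x, y, z in units of 50 mm (1.0 is 50 mm), then the turn, a rotation vector about the tool's x, y, z in units of 8 degrees (1.0 is 8 degrees), then the opening, from -1 (shut) to 1 (fully open), so that 0 is half open. In form: [[dx, dy, dz, ax, ay, az, jaw], ...]. A call has exactly 10 rows; each row is the pose to reach, as a shift and turn from the pose commanded when the call began, along the tool's axes at that moment; what a row does not reach only later rows make up. A row lasts 1/8 s, in which the tool goes at most 62.5 mm and 10.7 degrees, less where a joint would pass 70% of its speed; a pose out of reach is approached as far as the arm can. A call with a gripper value outside its range is refused whole. The fingers move at their own pace and stop on an object; FORCE is the grip in N (left out, the last holds). Time passes only in rows, so rows that repeat a pose let the fingers close, or fill a call up. It gives the time, the measured TCP pose, the force, the opening and the grip force at its end, in the units of the state.
- manip.get_obs(): the state, without advancing time (a new reading comes with each control period).
- manip.camera(name): name is "scene" or "side" or "wrist"; returns (picture, depth): 400x640x3 uint8, red, green, blue; 400x640 float32, m along the optical axis (not along the pixel's ray), 0 where there is no reading.
- manip.get_calibration(name): a dict with "fx", "fy", "cx", "cy" (pixels), "D" ([k1, k2, p1, p2, k3] as OpenCV has them; the pictures are not rectified), "xyz" and "orientation" of the camera in the world. Camera axes: x right, y up, looking along -z (the intrinsics and any distortion apply to the point x, -y, -z); pixel columns grow to the right and rows downward; lengths in m; the calibration is good to about 2 mm. A picture is of the moment at which its call begins: read the wrist's pose just before it. get_calibration takes no time and is no camera call; for the wrist camera it gives the pose at the moment of the call.
- manip.hand_in(): hands the job in; it is judged then, once.
Trained networks look in the newest picture that a camera, given by its name, has taken for a name from the list of things; names that differ only in an ending like _2 or _b are one class to them, and where a whole thing is asked for, a point or a joint stands for the part that bears it (a point fixed in the world has none). Each returns a list of dicts, best first, with "p" (0 to 1); they miss things now and then, are a little off and sometimes report something else, mostly with a low value. They report only what shows in the picture. A call takes as long as a camera call.
- manip.find_in(thing, camera): "box" ([left, top, right, bottom] in pixels, round what is visible of it).
- manip.trace(thing, camera): "pixels" (400x640 bool, what is visible of it) and "box" ([left, top, right, bottom] in pixels, round what is visible of it).
- manip.tip_of(thing, camera): "pixel" ([column, row] in pixels: a listed point, or the origin of a listed thing).
The state is a dict: "clock": time; "joint_pos": joint angles; "joint_velocities": joint speeds; "tau": joint torques, N m; "position": TCP position; "ee_rot": TCP orientation; "ft_force": force on the tool from outside, world axes, zero at the start; "torque": the same for the moment, N m; "grip_width": opening from 0.0 (shut) to 1.0 (fully open); "grasp_force": force on a finger pad.
Only numpy, scipy, OpenCV 4.12 (cv2) and the standard library are available. Lean on these libraries where they do the work, as an engineer would, in place of code of your own. Each camera call takes 0.05 s, during which the arm holds its last target. There are 200 camera calls.

## Working session

There is one attempt and no reset: what is moved stays moved. The work goes in short steps, Python scripts to look and compute and a shell command to move; the robot and the scene stay as the last step left them, time stands still between calls to the robot, and variables do not carry over. Pictures are saved under pics/ and viewed, at most 10 in all, crops included, and the job is handed in when it is done.

```bash
mkdir -p pics; cat > h.py <<'E'
from workcell import manip
import numpy as np, cv2
from scipy.spatial.transform import Rotation as R
def snap(n):
    c=manip.get_calibration(n); im,d=manip.camera(n); return c,im,d
def ray(c,px):
    K=np.array([[c['fx'],0,c['cx']],[0,c['fy'],c['cy']],[0,0,1]])
    u=cv2.undistortPoints(np.array([[px]],float),K,np.array(c['D'],float))[0,0]
    return np.array([u[0],-u[1],-1.0])
def pt(c,d,px,r=2):
    x,y=int(round(px[0])),int(round(px[1])); w=d[max(0,y-r):y+r+1,max(0,x-r):x+r+1]; w=w[w>0]
    z=np.median(w) if w.size else np.nan
    return R.from_quat(c['orientation']).apply(ray(c,px)*z)+np.array(c['xyz'])
def atz(c,px,z):
    v=R.from_quat(c['orientation']).apply(ray(c,px)); o=np.array(c['xyz']); return o+v*(z-o[2])/v[2]
def st():
    o=manip.get_obs(); print('t',round(o['clock'],2),'p',np.round(o['position'],4),'R',np.round(R.from_quat(o['ee_rot']).as_matrix(),3).tolist(),'f',np.round(o['ft_force'],1),'g',round(o['grip_width'],2)); return o
def show(im,f): cv2.imwrite('pics/'+f,im[:,:,::-1])
E
python3 - <<'E'
from h import *
st()
for n in ('scene','side'):
    c,im,d=snap(n); show(im,n+'0.png'); print(n,np.round(c['xyz'],3))
    for t in ('slot','hinge','cover_face','fume_unit','pipe_union','flux_jar'):
        r=manip.tip_of(t,n)
        for q in r[:1]: print(t,round(q['p'],2),np.round(q['pixel']),np.round(pt(c,d,q['pixel']),3))
E
```

```text
t 0.0 p [0.2517 0.5716 0.2063] R [[-0.915, 0.403, -0.0], [0.403, 0.915, -0.001], [-0.0, -0.001, -1.0]] f [ 0.  -0.3 -0.1] g 1.0
scene [1.375 0.067 1.079]
slot 0.72 [447. 191.] [0.348 0.467 0.005]
hinge 0.63 [295. 255.] [0.704 0.006 0.14 ]
cover_face 0.61 [290. 197.] [ 0.583 -0.01   0.216]
pipe_union 0.66 [372. 223.] [0.624 0.197 0.17 ]
flux_jar 0.73 [460. 255.] [0.629 0.45  0.046]
side [ 0.384 -0.664  1.023]
slot 0.92 [315. 187.] [ 0.524 -0.007  0.244]
hinge 0.84 [379. 202.] [ 0.692 -0.017  0.167]
cover_face 0.57 [341. 195.] [ 0.589 -0.017  0.215]
fume_unit 0.77 [326. 226.] [ 0.528 -0.127  0.246]
pipe_union 0.63 [329. 152.] [0.602 0.186 0.166]
flux_jar 0.63 [344. 195.] [ 0.597 -0.015  0.212]
```

View pics/scene0.png

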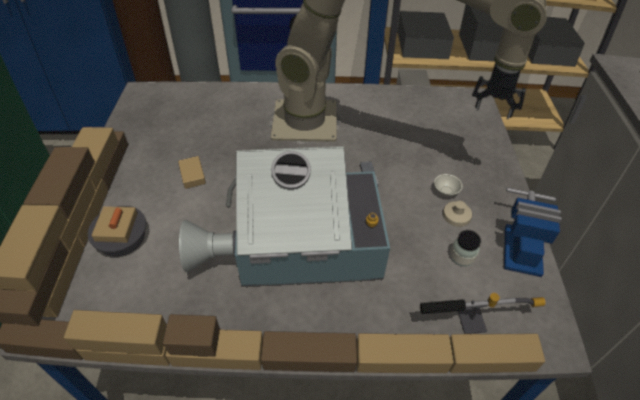

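View pics/side0.png

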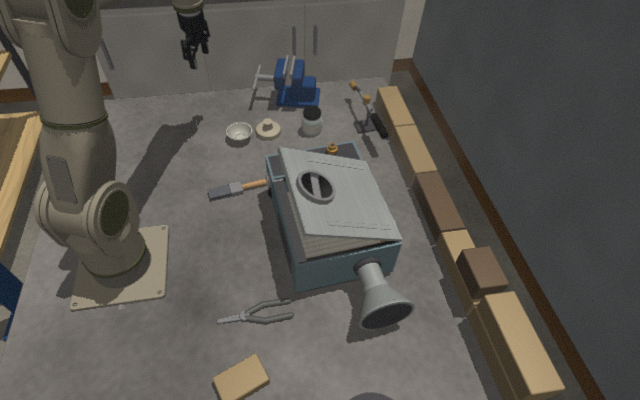

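The scene view shows the cover open towards the robot, with its fastener at (291,170) and the union on the deck at (372,220). In the side view the slot is at (315,187), roughly parallel to the cover's front edge.

```bash
cat >> h.py <<'E'
def cloud(c,d,m):
    ys,xs=np.nonzero(m&(d>0)); K=np.array([[c['fx'],0,c['cx']],[0,c['fy'],c['cy']],[0,0,1]])
    u=cv2.undistortPoints(np.stack([xs,ys],1).astype(float)[:,None],K,np.array(c['D'],float))[:,0]
    z=d[ys,xs][:,None]; P=np.c_[u[:,:1],-u[:,1:],-np.ones((len(u),1))]*z
    return R.from_quat(c['orientation']).apply(P)+np.array(c['xyz'])
E
python3 - <<'E'
from h import *
for n in ('side','scene'):
    c,im,d=snap(n)
    for t in manip.trace('cover',n)[:1]:
        P=cloud(c,d,t['pixels']); print(n,t['p'],len(P),t['box'])
        Q=P
        for th in (.04,.01,.005,.005):
            m=Q.mean(0); v=np.linalg.svd(Q-m)[2][2] if len(Q)<8000 else np.linalg.eigh(np.cov((Q-m).T))[1][:,0]
            v*=np.sign(v[2]); Q=P[abs((P-m)@v)<th]
        yaw=np.arctan2(-v[1],-v[0]); print('n',v,'tilt',np.arccos(v[2]),'yaw',yaw,len(Q),'m',m)
        ex=np.array([np.cos(yaw),np.sin(yaw),0]); ey=np.array([-ex[1],ex[0],0]); cx=ex*v[2]-np.array([0,0,1])*np.hypot(v[0],v[1])
        a=(Q-m)@cx; b=(Q-m)@ey
        print('x ext',np.percentile(a,[.5,99.5]),'y ext',np.percentile(b,[.5,99.5]))
        A=m+cx*np.percentile(a,99.5); mid=(np.percentile(b,.5)+np.percentile(b,99.5))/2
        print('hinge top',A+ey*mid, 'front', m+cx*np.percentile(a,.5)+ey*mid)
        rect=cv2.minAreaRect(np.stack([a,b],1).astype(np.float32)); print(rect)
        ctr=m+cx*rect[0][0]+ey*rect[0][1]; print('cover centre',ctr)
E
```

```text
side 0.8 7841 [278.5, 145.8, 401.7, 243.5]
n [0.40829536 0.03595343 0.91214157] tilt 0.4223173296707768 yaw -3.053761798759718 6718 m [ 0.58382597 -0.02325991  0.21676996]
x ext [-0.09206025  0.09054889] y ext [-0.15346119  0.12266199]
hinge top [ 0.50020011 -0.0151646   0.17965621] front [ 6.66123441e-01 -5.53819072e-04  2.54503178e-01]
((-0.0009217187762260437, -0.015899360179901123), (0.2818801701068878, 0.18587252497673035), 89.90872955322266)
cover centre [ 0.5832688  -0.00734809  0.21714775]
scene 0.9 11587 [238.5, 148.8, 352.5, 260.2]
n [0.40856015 0.03619616 0.9120134 ] tilt 0.4226299362218419 yaw -3.0532289105189907 10353 m [ 0.59958295 -0.0044873   0.20907077]
x ext [-0.08219628  0.10019923] y ext [-0.13589967  0.13631999]
hinge top [ 0.50857498 -0.01276108  0.16797301] front [0.67427312 0.00191886 0.24278443]
((0.00902627408504486, 1.8671154975891113e-05), (0.27630162239074707, 0.1887144148349762), 89.94670867919922)
cover centre [ 0.59138463 -0.00523237  0.20536855]
```

```bash
python3 -m pendant '[[0,0,-1.2,0,0,0,-1],[-0.5,-0.4,-2.3,0,0,0,-1],[-1.5,-1.3,-2.3,0,0,-0.5,-1],[-2.4,-2.1,-2.3,0,0,-1,-1],[-3.3,-2.9,-2.3,0,0,-1.5,-1],[-4.2,-3.7,-2.3,0,0,-2,-1],[-5.1,-4.5,-2.3,0,0,-2.5,-1],[-6,-5.3,-2.3,0,0,-3,-1],[-6.9,-6.1,-2.3,0,0,-3.1,-1],[-7.7,-6.8,-2.3,0,0,-3.1,-1]]'
python3 -c "
from h import *
o=st();print(np.round(o['joint_pos'],2),manip.tip_reach)"
```

```text
clock: 2.15
position: [0.4678, 0.1034, 0.3224]
ee_rot: [-0.009, 1.0, 0.0, 0.0]
ft_force: [0.9, 0.8, 0.3]
grip_width: 0.001
grasp_force: 0.0
t 2.15 p [0.4678 0.1034 0.3224] R [[-1.0, -0.017, 0.001], [-0.017, 1.0, 0.001], [-0.001, 0.001, -1.0]] f [0.9 0.8 0.3] g 0.0
[-0.67 -0.05  0.34  1.65  0.02  1.54  1.26] 0.014
```

```bash
python3 -m pendant '[[-0.2,-0.4,0.2,0,0,0,-1],[-0.46,-0.85,0.6,0,0,0,-1],[-0.46,-0.85,0.9,0,0,0,-1],[-0.46,-0.85,1.15,0,0,0,-1],[-0.46,-0.85,1.4,0,0,0,-1],[-0.46,-0.85,1.65,0,0,0,-1],[-0.46,-0.85,1.9,0,0,0,-1],[-0.46,-0.85,2.1,0,0,0,-1],[-0.46,-0.85,2.3,0,0,0,-1],[-0.46,-0.85,2.5,0,0,0,-1]]'

```

```text
clock: 3.4
position: [0.491, 0.0636, 0.1965]
ee_rot: [-0.009, 1.0, 0.0, 0.0]
ft_force: [-0.5, -0.2, 0.9]
grip_width: 0.0
grasp_force: 0.5
```

```bash
python3 -m pendant '[[0,0,0.15,0,0,0,-1],[0,0,0.25,0,0,0,-1],[0,0,0.35,0,0,0,-1],[0,0,0.4,0,0,0,-1],[0,0,0.45,0,0,0,-1],[0,0,0.5,0,0,0,-1],[0,0,0.53,0,0,0,-1],[0,0,0.56,0,0,0,-1],[0,0,0.56,0,0,0,-1],[0,0,0.56,0,0,0,-1]]'

```

```text
clock: 4.65
position: [0.491, 0.0636, 0.1691]
ee_rot: [-0.009, 1.0, 0.0, 0.0]
ft_force: [-0.1, -0.4, 0.2]
grip_width: -0.003
grasp_force: 0.0
```

```bash
python3 - <<'E'
from h import *
c,im,d=snap('side'); show(cv2.resize(im[100:300,200:460],None,fx=3,fy=3),'side1.png')
for n in ('side',):
    t=manip.trace('cover',n)[0]; P=cloud(c,d,t['pixels']); m=np.median(P,0); Q=P
    for th in (.04,.015,.006,.006):
        m=Q.mean(0); v=np.linalg.eigh(np.cov((Q-m).T))[1][:,0]; v*=np.sign(v[2]); Q=P[abs((P-m)@v)<th]
    print(v,m,len(P),len(Q))
E
```

```text
[0.15143856 0.01320125 0.98837851] [ 0.57763413 -0.02686016  0.18021207] 8545 7643
```

View pics/side1.png

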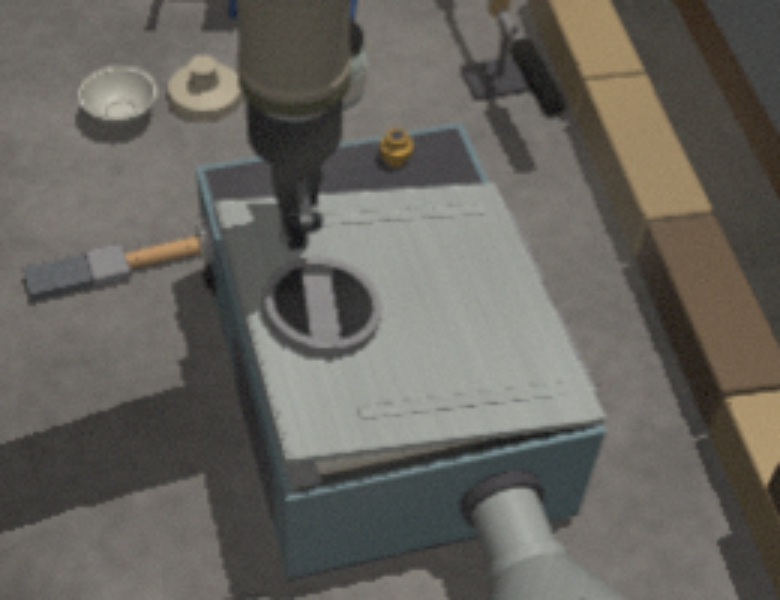

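```bash
python3 - <<'E'
from h import *
st()
c,im,d=snap('side')
K=np.array([[c['fx'],0,c['cx']],[0,c['fy'],c['cy']],[0,0,1]])
def proj(P):
    q=R.from_quat(c['orientation']).inv().apply(np.array(P)-c['xyz'])*[1,-1,-1]
    return cv2.projectPoints(q[None],np.zeros(3),np.zeros(3),K,np.array(c['D'],float))[0][0,0]
for z in (.155,.169,.19,.21): print(z,proj([.491,.0636,z]), (proj([.491,.0636,z])-[200,100])*3)
v=np.array([.1514,.0132,.9884]);m=np.array([.5776,-.0269,.1802])
x0,y0,x1,y1=285,160,312,188
sub=np.zeros(d.shape,bool); sub[y0:y1,x0:x1]=1
P=cloud(c,d,sub); h=(P-m)@v; Q=P[h>.006]
i=np.argsort(Q[:,2])[:15]; print(np.round(np.c_[Q[i],h[h>.006][i]],3))
c2,im2,d2=snap('wrist'); show(im2,'wrist1.png')
E
```

```text
t 4.75 p [0.491  0.0636 0.1692] R [[-1.0, -0.018, 0.0], [-0.018, 1.0, 0.0], [-0.0, 0.0, -1.0]] f [ 0.2 -0.5 -0.2] g 0.0
0.155 [297.75811494 190.60591485] [293.27434481 271.81774456]
0.169 [297.7389695  187.21334618] [293.2169085  261.64003855]
0.19 [297.7094448  181.99934329] [293.12833441 245.99802988]
0.21 [297.68038579 176.88839589] [293.04115736 230.66518768]
[[0.501 0.056 0.201 0.01 ]
 [0.485 0.051 0.201 0.008]
 [0.48  0.055 0.201 0.007]
 [0.483 0.055 0.201 0.008]
 [0.498 0.052 0.201 0.01 ]
 [0.48  0.058 0.202 0.008]
 [0.483 0.057 0.203 0.009]
 [0.493 0.051 0.203 0.011]
 [0.51  0.031 0.203 0.014]
 [0.501 0.057 0.204 0.013]
 [0.48  0.071 0.204 0.01 ]
 [0.513 0.034 0.204 0.014]
 [0.516 0.033 0.204 0.015]
 [0.52  0.029 0.204 0.016]
 [0.495 0.05  0.204 0.013]]
```

View pics/wrist1.png

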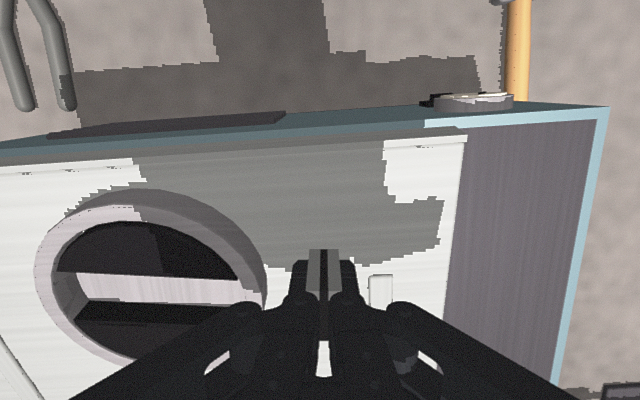

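```bash
python3 - <<'E'
from h import *
c,im,d=snap('wrist'); print(np.round(c['xyz'],3))
for nm,px in dict(deck=(520,220),deck2=(530,300),table=(400,20),table2=(130,20),coverL=(90,180),coverR=(420,170),cov3=(420,270),cov4=(30,330),slotfloor=(150,290),bez=(255,290),tipL=(315,262),tipR=(331,262),floorR=(210,292)).items(): print(nm,np.round(pt(c,d,px,1),3))
c,im,d=snap('side')
for nm,px in dict(deck=(300,156),deck2=(345,147),tab=(250,250),slotfloor=(307,202),tip=(298,181),pad=(297,175)).items(): print(nm,np.round(pt(c,d,px,1),3))
E
```

```text
[0.411 0.063 0.336]
deck [0.483 0.18  0.15 ]
deck2 [0.538 0.198 0.15 ]
table [ 0.352  0.13  -0.   ]
table2 [ 0.356 -0.111  0.001]
coverL [ 0.449 -0.035  0.199]
coverR [0.442 0.103 0.199]
cov3 [0.494 0.111 0.191]
cov4 [ 0.535 -0.091  0.188]
slotfloor [ 0.506 -0.021  0.192]
bez [0.495 0.034 0.208]
tipL [0.48 0.06 0.21]
tipR [0.48  0.067 0.209]
floorR [0.507 0.008 0.192]
deck [0.491 0.026 0.323]
deck2 [0.655 0.214 0.151]
tab [ 0.343 -0.005  0.001]
slotfloor [ 0.504 -0.009  0.193]
tip [0.49  0.049 0.21 ]
pad [0.481 0.005 0.283]
```

```bash
python3 -m pendant '[[0,0,-0.3,0,0,0,-1],[0,0,-0.6,0,0,0,-1],[0,0,-0.9,0,0,0,-1],[0,0,-1.2,0,0,0,-1],[0,0,-1.5,0,0,0,-1],[0,0,-1.6,0,0,0,-1],[0,0,-1.6,0,0,0,-1],[0,0,-1.6,0,0,0,-1],[0,0,-1.6,0,0,0,-1],[0,0,-1.6,0,0,0,-1]]'
python3 - <<'E'
from h import *
st()
c,im,d=snap('side'); show(cv2.resize(im[100:300,200:460],None,fx=3,fy=3),'side2.png')
t=manip.trace('cover','side')[0]; P=cloud(c,d,t['pixels']); Q=P
for th in (.04,.015,.006,.006):
    m=Q.mean(0); v=np.linalg.eigh(np.cov((Q-m).T))[1][:,0]; v*=np.sign(v[2]); Q=P[abs((P-m)@v)<th]
print(v,m,len(P),len(Q))
c2,im2,d2=snap('wrist'); show(im2,'wrist2.png')
P=cloud(c2,d2,np.ones(d2.shape,bool)); p=np.array(manip.get_obs()['position'])
k=(abs(P[:,0]-p[0])<.02)&(abs(P[:,1]-p[1])<.02); h=(P-m)@v; k&=h>.012; print('lowest gripper',np.sort(P[k,2])[:10],'TCP',p[2])
E
```

```text
clock: 6.2
position: [0.4908, 0.0636, 0.2488]
ee_rot: [-0.009, 1.0, -0.0, -0.0]
ft_force: [-0.4, 0.3, 0.1]
grip_width: -0.0
grasp_force: 0.0
t 6.2 p [0.4908 0.0636 0.2488] R [[-1.0, -0.018, -0.0], [-0.018, 1.0, -0.0], [0.0, -0.0, -1.0]] f [-0.4  0.3  0.1] g -0.0
[0.19454536 0.12567073 0.97280983] [ 0.49668541 -0.01646968  0.20622011] 617 365
lowest gripper [0.27606055 0.27606909 0.27611964 0.27616802 0.27633111 0.27636464
 0.27644896 0.27647372 0.2764916  0.27662296] TCP 0.24900961932039742
```

View pics/side2.png

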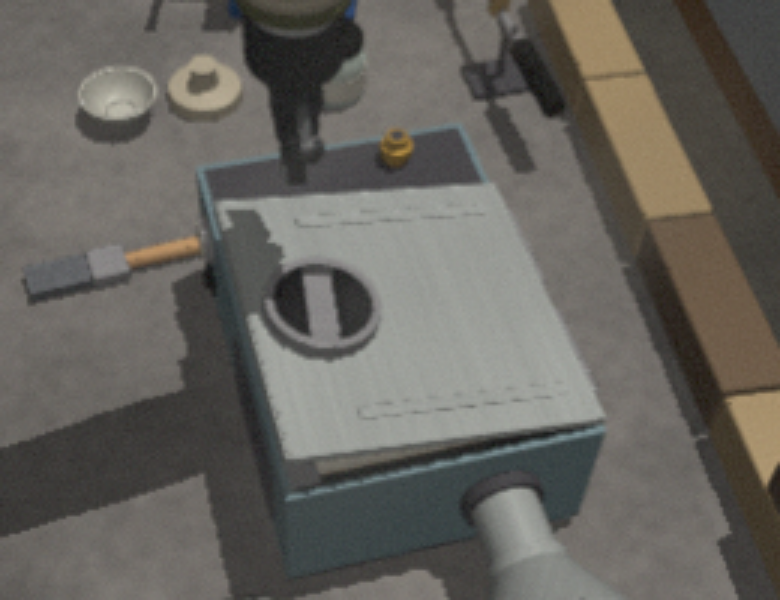

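The fingertips sit above the reported TCP: they are about 22 mm behind it, not 14 mm ahead. The cover really is at about 0.15 rad, so I will keep pushing, using the observed offset.

```bash
python3 -m pendant '[[0,0,0.5,0,0,0,-1],[0,0,1,0,0,0,-1],[0,0,1.4,0,0,0,-1],[0,0,1.6,0,0,0,-1],[0,0,1.75,0,0,0,-1],[0,0,1.9,0,0,0,-1],[0,0,2.0,0,0,0,-1],[0,0,2.1,0,0,0,-1],[0,0,2.2,0,0,0,-1],[0,0,2.2,0,0,0,-1]]'
python3 - <<'E'
from h import *
c,im,d=snap('wrist'); print(np.round(c['xyz'],3))
for nm,px in dict(coverL=(90,180),coverR=(420,170),cov3=(420,270),cov4=(30,330),tipL=(315,262)).items(): print(nm,np.round(pt(c,d,px,1),3))
E
```

```text
clock: 7.6
position: [0.4908, 0.0636, 0.1387]
ee_rot: [-0.009, 1.0, -0.0, -0.0]
ft_force: [0.5, 0.4, 0.4]
grip_width: -0.0
grasp_force: 0.0
[0.411 0.063 0.306]
coverL [ 0.45  -0.039  0.163]
coverR [0.443 0.105 0.163]
cov3 [0.493 0.11  0.162]
cov4 [ 0.531 -0.086  0.162]
tipL [0.48 0.06 0.18]
```

```bash
python3 -m pendant '[[0,0,0.03,0,0,0,-1],[0,0,0.06,0,0,0,-1],[0,0,0.09,0,0,0,-1],[0,0,0.12,0,0,0,-1],[0,0,0.12,0,0,0,-1],[0,0,0.12,0,0,0,-1],[0,0,0.12,0,0,0,-1],[0,0,0.12,0,0,0,-1],[0,0,0.12,0,0,0,-1],[0,0,0.12,0,0,0,-1]]'
python3 - <<'E'
from h import *
c,im,d=snap('wrist')
for nm,px in dict(coverL=(90,180),coverR=(420,170),cov3=(420,270),cov4=(30,330)).items(): print(nm,np.round(pt(c,d,px,3),4))
E
```

```text
clock: 8.9
position: [0.4912, 0.0637, 0.1357]
ee_rot: [-0.009, 1.0, 0.001, 0.0]
ft_force: [-12.3, -2.5, 28.3]
grip_width: -0.004
grasp_force: 14.5
coverL [ 0.4506 -0.0386  0.1599]
coverR [0.4437 0.105  0.16  ]
cov3 [0.4926 0.1102 0.1601]
cov4 [ 0.5304 -0.0849  0.1601]
```

```bash
python3 -m pendant '[[0,0,-0.3,0,0,0,-1],[0,0,-0.8,0,0,0,-1],[0,0,-1.3,0,0,0,-1],[0,-0.5,-1.7,0,0,0,-0.15],[-0.1,-1,-1.8,0,0,0,-0.15],[-0.1,-1.55,-1.8,0,0,0,-0.15],[-0.1,-1.55,-1.8,0,0,0,-0.15],[-0.1,-1.55,-1.8,0,0,0,-0.15],[-0.1,-1.55,-1.8,0,0,0,-0.15],[-0.1,-1.55,-1.8,0,0,0,-0.15]]'
python3 - <<'E'
from h import *
o=st()
c,im,d=snap('wrist'); show(im,'wrist3.png')
for q in manip.tip_of('slot','wrist')[:2]: print(q['p'],q['pixel'],atz(c,q['pixel'],.176))
P=cloud(c,d,np.ones(d.shape,bool)); ctr=np.array([.4973,-.014])
ok=np.linalg.norm(P[:,:2]-ctr,axis=1)<.06
g=np.array([im[y,x] for y,x in zip(*np.nonzero(d>0))]).mean(1)
k=ok&(abs(P[:,2]-.162)<.004); S=P[k]
print('floor pts',len(S),cv2.minAreaRect(S[:,:2].astype(np.float32)), S[:,2].mean())
b=P[ok&(abs(P[:,2]-.176)<.003)]; gb=g[ok&(abs(P[:,2]-.176)<.003)]
print('top pts',len(b))
top=P[(abs(P[:,2]-.176)<.003)&(np.linalg.norm(P[:,:2]-ctr,axis=1)<.08)]
print('top circle',cv2.minEnclosingCircle(top[:,:2].astype(np.float32)))
E
```

```text
clock: 10.2
position: [0.4973, -0.0131, 0.223]
ee_rot: [-0.01, 1.0, 0.0, -0.0]
ft_force: [-0.4, 0.1, -1.2]
grip_width: 0.427
grasp_force: 0.0
t 10.2 p [ 0.4973 -0.0131  0.223 ] R [[-1.0, -0.019, -0.0], [-0.019, 1.0, 0.0], [0.0, 0.0, -1.0]] f [-0.4  0.1 -1.2] g 0.43
0.82 [323.6, 211.4] [ 0.49604396 -0.01265007  0.176     ]
floor pts 8438 ((0.4968363046646118, -0.014382384717464447), (0.11867551505565643, 0.11982086300849915), 39.963138580322266) 0.16118513987225833
top pts 10791
top circle ((0.4969981908798218, -0.01350012794137001), 0.050123102962970734)
```

View pics/wrist3.png

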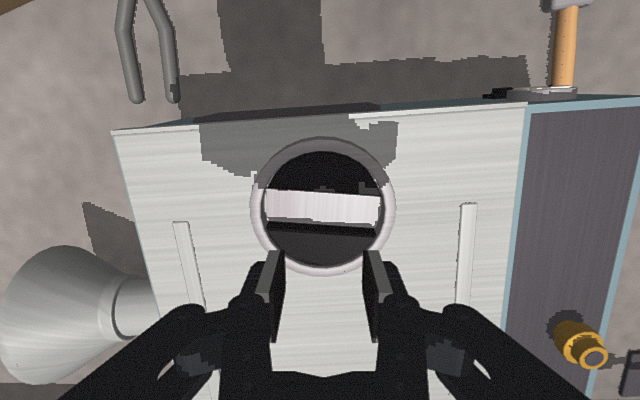

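The bezel is centred at pixel (322,207), and the slot floor is clear from (265,207) to (380,210), tilted slightly. Next I compute its heading.

```bash
python3 - <<'E'
from h import *
c,im,d=snap('wrist'); P=cloud(c,d,np.ones(d.shape,bool)); r=np.linalg.norm(P[:,:2]-[.497,-.0135],axis=1)
S=P[(r<.035)&(P[:,2]<.165)]; q=cv2.minAreaRect(S[:,:2].astype(np.float32)); w,v=np.linalg.eigh(np.cov(S[:,:2].T)); a=v[:,1]*np.sign(v[1,1])
print(len(S),q,'slot y heading deg',np.degrees(np.arctan2(a[1],a[0])))
o=manip.get_obs(); y=R.from_quat(o['ee_rot']).as_matrix()[:,1]; print('tool y heading',np.degrees(np.arctan2(y[1],y[0])))
# tips
pads=P[(P[:,2]>.2)&(r<.06)]; 
for s in (-1,1):
    Q=pads[(pads[:,1]+.0131)*s>.005]; print(s,Q[np.argsort(Q[:,2])[:5]].round(4).tolist())
E
```

```text
3144 ((0.49913451075553894, -0.013659089803695679), (0.06979122012853622, 0.02486392669379711), 86.9554443359375) slot y heading deg 86.86616097640344
tool y heading 91.06188475795922
-1 [[0.4965, -0.0312, 0.2486], [0.4969, -0.0312, 0.2489], [0.4956, -0.0311, 0.2493], [0.5025, -0.0312, 0.2494], [0.4992, -0.0312, 0.2495]]
1 [[0.4955, 0.0051, 0.2484], [0.4969, 0.0052, 0.2486], [0.4974, 0.0052, 0.2487], [0.4979, 0.0052, 0.2488], [0.4982, 0.0052, 0.2491]]
```

```bash
python3 -m pendant '[[0,0,0.3,0,0,0.52,-0.15],[0,0,0.7,0,0,0.52,-0.15],[0,0,1,0,0,0.52,-0.15],[0,0,1.2,0,0,0.52,-0.15],[0,0,1.35,0,0,0.52,-0.15],[0,0,1.45,0,0,0.52,-0.15],[0,0,1.55,0,0,0.52,-0.15],[0,0,1.63,0,0,0.52,-0.15],[0,0,1.66,0,0,0.52,-0.15],[0,0,1.66,0,0,0.52,-0.15]]'
python3 - <<'E'
from h import *
o=st(); print(o['torque'])
c,im,d=snap('wrist'); show(im[100:400,160:480],'wrist4.png')
E
```

```text
clock: 11.6
position: [0.4974, -0.0138, 0.1401]
ee_rot: [0.027, 1.0, 0.0, 0.0]
ft_force: [-0.2, 0.1, -0.3]
grip_width: 0.427
grasp_force: 0.0
t 11.6 p [ 0.4974 -0.0138  0.1401] R [[-0.999, 0.055, 0.0], [0.055, 0.999, 0.0], [-0.0, 0.0, -1.0]] f [-0.2  0.1 -0.3] g 0.43
[-0.02969939  0.01655339  0.00880014]
```

View pics/wrist4.png

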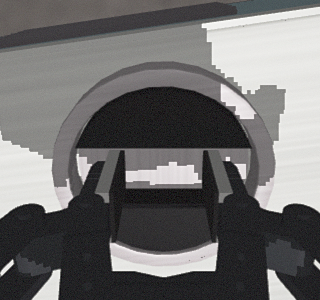

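The fingertips are in the slot with no contact force. Now the clockwise turn.

```bash
python3 -m pendant '[[0,0,0,0,0,0.9,-0.15],[0,0,0,0,0,1.8,-0.15],[0,0,0,0,0,2.7,-0.15],[0,0,0,0,0,3.6,-0.15],[0,0,0,0,0,4.5,-0.15],[0,0,0,0,0,5.4,-0.15],[0,0,0,0,0,6.3,-0.15],[0,0,0,0,0,7.2,-0.15],[0,0,0,0,0,8.1,-0.15],[0,0,0,0,0,9,-0.15]]'
python3 -c "
from h import *
o=st(); print(o['torque'],o['joint_pos'])"
```

```text
clock: 12.9
position: [0.4975, -0.0137, 0.1403]
ee_rot: [0.611, 0.792, 0.0, 0.0]
ft_force: [-0.2, 0.3, 0.5]
grip_width: 0.425
grasp_force: 3.8
t 12.9 p [ 0.4975 -0.0137  0.1403] R [[-0.253, 0.967, 0.0], [0.967, 0.253, 0.0], [0.0, 0.0, -1.0]] f [-0.2  0.3  0.5] g 0.43
[ 0.01905511 -0.0003619   0.19090645] [-0.58708258  0.09771898  0.55745174  1.90494681 -0.05659429  1.15393188
  0.24707971]
```

```bash
python3 -m pendant '[[0,0,0,0,0,0.5,-0.15],[0,0,0,0,0,1,-0.15],[0,0,0,0,0,1.3,-0.15],[0,0,0,0,0,1.6,-0.15],[0,0,0,0,0,1.8,-0.15],[0,0,0,0,0,2,-0.15],[0,0,0,0,0,2,-0.15],[0,0,0,0,0,2,-0.15],[0,0,0,0,0,2,-0.15],[0,0,0,0,0,2,-0.15]]'
python3 -c "
from h import *
o=st(); print(o['torque'])"
```

```text
clock: 14.15
position: [0.4974, -0.0138, 0.1402]
ee_rot: [0.714, 0.7, 0.0, 0.0]
ft_force: [0.2, -1.7, 2.3]
grip_width: 0.424
grasp_force: 2.2
t 14.15 p [ 0.4974 -0.0138  0.1402] R [[0.02, 1.0, 0.0], [1.0, -0.02, 0.0], [0.0, 0.0, -1.0]] f [ 0.2 -1.7  2.3] g 0.42
[-0.12602789 -0.03354939  0.10992516]
```

```bash
python3 -m pendant '[[0,0,0,0,0,0.2,-0.15],[0,0,0,0,0,0.4,-0.15],[0,0,0,0,0,0.6,-0.15],[0,0,0,0,0,0.7,-0.15],[0,0,0,0,0,0.8,-0.15],[0,0,0,0,0,0.8,-0.15],[0,0,0,0,0,0.8,-0.15],[0,0,0,0,0,0.8,-0.15],[0,0,0,0,0,0.8,-0.15],[0,0,0,0,0,0.8,-0.15]]'
python3 - <<'E'
from h import *
o=st(); print(o['torque'])
c,im,d=snap('wrist'); P=cloud(c,d,np.ones(d.shape,bool)); r=np.linalg.norm(P[:,:2]-[.497,-.0135],axis=1)
S=P[(r<.035)&(P[:,2]<.165)]; w,v=np.linalg.eigh(np.cov(S[:,:2].T)); a=v[:,1]*np.sign(v[0,1]); print(len(S),np.degrees(np.arctan2(a[1],a[0])))
E
```

```text
clock: 15.4
position: [0.4975, -0.0138, 0.1402]
ee_rot: [0.752, 0.659, 0.0, 0.0]
ft_force: [0.3, -3.1, 5.1]
grip_width: 0.423
grasp_force: 43.7
t 15.4 p [ 0.4975 -0.0138  0.1402] R [[0.13, 0.991, 0.0], [0.991, -0.13, -0.0], [0.0, 0.0, -1.0]] f [ 0.3 -3.1  5.1] g 0.42
[-0.67840925  0.09881419  2.51722444]
3894 11.95105077309037
```

Torque has risen to 2.5 N m, so the fastener is against its stop. I'll back off the twist slightly, lift straight out and check.

```bash
python3 -m pendant '[[0,0,0,0,0,-0.5,-0.15],[0,0,0,0,0,-1.2,-0.15],[0,0,0,0,0,-1.2,-0.15],[0,0,-0.2,0,0,-1.2,-0.15],[0,0,-0.5,0,0,-1.2,-0.15],[0,0,-0.9,0,0,-1.2,-0.15],[0,0,-1.4,0,0,-1.2,-0.15],[0,0,-1.9,0,0,-1.2,-0.15],[0,0,-2.1,0,0,-1.2,-0.15],[0,0,-2.1,0,0,-1.2,-0.15]]'
python3 - <<'E'
from h import *
o=st()
c,im,d=snap('wrist'); show(im,'wrist5.png'); P=cloud(c,d,np.ones(d.shape,bool)); r=np.linalg.norm(P[:,:2]-[.497,-.0135],axis=1)
S=P[(r<.035)&(P[:,2]<.165)]; w,v=np.linalg.eigh(np.cov(S[:,:2].T)); a=v[:,1]*np.sign(v[0,1]); print(len(S),'slot',np.degrees(np.arctan2(a[1],a[0])),cv2.minAreaRect(S[:,:2].astype(np.float32)))
k=(abs(P[:,2]-.16)<.008)&(r>.06)&(r<.15); Q=P[k]; A=np.c_[Q[:,:2],np.ones(len(Q))]; print('cover plane',np.linalg.lstsq(A,Q[:,2],rcond=None)[0],np.median(Q[:,2]))
E
```

```text
clock: 16.7
position: [0.4977, -0.0137, 0.2456]
ee_rot: [0.694, 0.72, 0.001, 0.0]
ft_force: [0.8, 0.3, -1.5]
grip_width: 0.427
grasp_force: 0.0
t 16.7 p [ 0.4977 -0.0137  0.2456] R [[-0.036, 0.999, 0.001], [0.999, 0.036, 0.001], [0.001, 0.001, -1.0]] f [ 0.8  0.3 -1.5] g 0.43
2695 slot 4.955866870035682 ((0.49716708064079285, -0.0154435895383358), (0.06981955468654633, 0.02533409185707569), 4.405340671539307)
cover plane [0.00156895 0.00067736 0.1594046 ] 0.16020565706253487
```

View pics/wrist5.png

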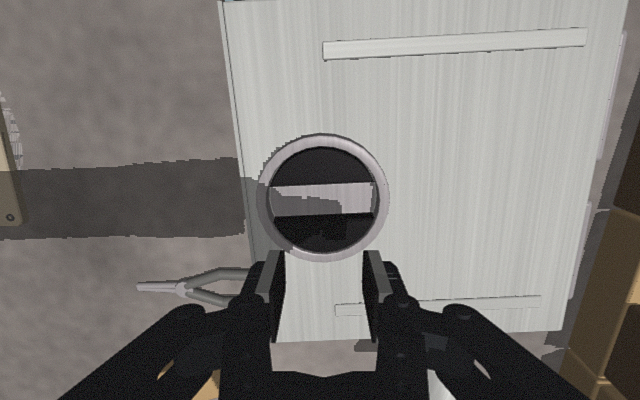

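The slot (270–375, ~198) now lies along the box's x axis, at a heading of 4.96° against 5.07° expected. The cover is flat at 160 mm and the gripper is clear.

```bash
python3 -c "
from workcell import manip
print(manip.hand_in())"
```

```text
the job is handed in; nothing more can be done
None
```

The cover is fully shut and its fastener is turned a quarter turn clockwise to the stop, so it is locked; the job was handed in at about 17 s with the arm clear, and I never steered near the loose things but did not re-measure them.

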